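Put the collet away in the keyed canister

ROBOT

A 7-joint arm with a two-finger parallel gripper is mounted at the origin on a cart in front of the work surface, level with it; the furniture and walls round the work are solid. World frame = base frame: x ahead of the robot, y to its left, z up, the work surface at z = 0. Lengths are in m, angles in rad, forces in N, time in s.
With the tool pointing down it reaches from about 0.425 to 0.875 m from the base axis. Payload 8.4 kg.
Tool frame: the origin (TCP) lies on the front face of the gripper's body, between the roots of the fingers; the fingertips stand nose_length ahead of it and the grasp point (between the pads) lies 54 mm ahead of it (nose_length is the distance from the TCP to the fingertips, in m); z points along the fingers, y is the line along which they close (so a half turn about z gives the same grasp; the last joint's range is limited). The gripper opens to 85 mm and grips with 20 to 120 N. Pads are 22 mm wide; open, the fingers measure 114 mm over their backs; the gripper's body (76 mm by 85 mm) begins 54 mm behind the grasp point. The pads swing forward as they close: fully open they stand 13 mm farther back than shut.
Start: joints at [1.16, 0.333, 0.04, 1.465, -0.013, 1.343, -0.059], TCP at [0.199, -0.619, 0.304] pointing down, gripper open.
Joint ranges: [-2.58, 2.58], [-0.38, 2.09], [-1.3, 1.39], [0.25, 2.4], [-1.5, 4.64], [0.08, 2.09], [-2.65, 2.65]. Speed limits (rad/s): [2.22, 2.22, 2.79, 2.79, 3.14, 3.14, 3.14].

INTERFACE

Orientations are given as a rotation vector (axis times angle).
In Python, from cell import get_state, read_camera, calibration, job_done, nose_length gives the robot as it stands.
- The arm moves only by the tool carry_out, never from a script. Its argument "moves" is a list of rows, each a list of 2 entries, a list of its own where there are three numbers: the shift along the tool's x, y, z in m, then the turn, a rotation vector about the tool's x, y, z in degrees. In form: [[[tx, ty, tz], [ax, ay, az]], ...]. A call has 1 to 10 rows; each row shifts and turns the commanded pose from where the row before left it, along the tool's axes as they then stand; what a row does not reach is not made up. A row lasts 1/12 s, in which the tool goes at most 41.7 mm and 7.16 degrees, less where a joint would pass 70% of its speed; a pose out of reach is approached as far as the arm can. A call with a gripper value outside its range is refused whole. "gripper" is the closure, from -1 (fully open) to 1 (shut), so that 0 is half open, set as the call begins (left out, the last holds). The fingers move at their own pace and stop on an object; "force" is the grip in N (left out, the last holds). Time passes only in rows, so rows that do not move let the fingers close. It gives the time, the measured TCP pose, the force, the opening and the grip force at its end, in the units of the state.
- get_state(): the state, without advancing time (a new reading comes with each control period).
- read_camera(name): name is "scene" or "side" or "wrist"; returns (picture, depth): 400x640x3 uint8, red, green, blue; 400x640 float32, m along the optical axis (not along the pixel's ray), 0 where there is no reading.
- calibration(name): a dict with "K" (3x3 intrinsics, pixels), "R" (3x3) and "t" (3): a world point X has camera coordinates R X + t. Camera axes: x right, y down, z forward; pixel columns grow to the right and rows downward; lengths in m; the calibration is good to about 2 mm. A picture is of the moment at which its call begins: read the wrist's pose just before it. calibration takes no time and is no camera call; for the wrist camera it gives the pose at the moment of the call.
- job_done(): hands the job in; it is judged then, once.
The state is a dict: "t": time; "joint_positions": joint angles; "qd": joint speeds; "joint_torque": joint torques, N m; "tcp_pos": TCP position; "ee_rot": TCP orientation; "force": force on the tool from outside, world axes, zero at the start; "torque": the same for the moment, N m; "gripper_width": opening from 0.0 (shut) to 1.0 (fully open); "grasp_force": force on a finger pad.
Only numpy, scipy, OpenCV 4.12 (cv2) and the standard library are available. Lean on these libraries where they do the work, as an engineer would, in place of code of your own. Each camera call takes 0.05 s, during which the arm holds its last target. There are 200 camera calls.

TASK

Put the standing collet away in the green canister: hold it upright and lower it gently until you feel it stand on the packing inside (how deep the packing lies is not known), and only then let go. Then close the canister with its lid: set the lid on the mouth, turn it until its keys drop into the notches and it sits fully home, and let go. Leave the micrometer and the dial indicator where they lie.

Things in the scene. Friction and masses are not known exactly. Their poses are not given: they have to be found in the camera images.
- canister: round green steel canister screwed to the bench, open-topped, opaque, 132 mm across (foot flange 160 mm across, 4 mm high). Origin: centre of its underside, on the bench; z up. Inside, a level bed of cork packing fills it 123 mm wide to somewhere between 14 and 44 mm above the bench: the height is not told
- mouth (a point): centre of the canister's mouth, 116 mm above the bench, in the plane of the rim; z up. The rim is a flat aluminium collar, 124 mm inside and 144 mm outside diameter, with four notches a quarter turn apart, each 22 mm wide and 11 mm deep, cut right through it. Where round the rim they lie differs each time and is not told by any axes
- collet: grey steel spring collet standing upright on its narrower end, 84 mm tall, 36 mm across its head (the upper part, where to grip it), about 0.21 kg. Origin: centre of its lower end; z up along the collet
- lid: round green lid lying right way up, 144 mm across, 72 mm tall, about 0.4 kg. Origin: centre of its lower edge; z up. A hollow spigot 119 mm across, z = 0 to 14 mm, enters the mouth with 1.5 to 2.5 mm play all round; flange from z = 14 to 20 mm; hollow crown up to z = 38 mm; above it, on two posts, a black bar 70 mm long (lid's x), 14 mm thick (y), z = 54 to 72 mm
- lid_seat (a point): centre of the flange's underside, 14 mm above the lid's origin; lies in the rim's plane when the lid is home. Four keys under the flange on the lid's +x, +y, -x, -y, 12 mm wide, 8 mm deep: off the notches they stand on the rim and hold the lid 8 mm high. They drop in within 3 degrees of alignment; turning up to 90 degrees either way meets the notches. Only weight holds the lid
- lid_grip (a point): where to grip the lid: middle of its bar, 61 mm above the lid's origin and 23 mm above the crown; x along the bar, grip across it (along y). The crown has 20 mm of room inside above the rim's plane, enough for the collet on the highest packing
- dial_indicator: dial indicator lying face up, 102 x 57 x 21 mm, a delicate instrument to be left alone. Origin: centre of its underside
- micrometer: outside micrometer lying flat, 44 x 124 x 16 mm, a delicate instrument to be left alone. Origin: centre of its underside
Things that resemble listed ones, but are neither listed nor needed, are in the scene too. What is shaped like the collet but purple or red is not meant.

How it is judged:
On the way, in this order (a step that is already met when the one before it is completed fails the run):
1. the collet, upright and still in the grip, bears on the packing inside the canister (contact force between collet and canister above 0.4 N and contact force between the fingers and collet above 1 N and horizontal distance between collet and mouth below 0.04 m and z of collet in the frame of mouth below -0.068 m and angle between collet's own z axis and vertical below 0.15 rad), for 0.1 s.
2. the collet stands released on the packing (contact force between the fingers and collet below 0.1 N and horizontal distance between collet and mouth below 0.04 m and z of collet in the frame of mouth below -0.068 m and angle between collet's own z axis and vertical below 0.1 rad and linear speed of collet below 0.02 m/s), for 0.2 s.
At the end, for the whole second after the job is handed in: the collet stands upright (within 0.1 rad) on the packing in the canister, its lower end at least 68 mm below the rim and within 45 mm of the axis; the lid is fully home: flange on the rim within 2.5 mm, level within 0.03 rad, centred within 5 mm; both at rest and released (z of lid_seat in the frame of mouth between -0.0025 and 0.0025 m and horizontal distance between lid_seat and mouth below 0.005 m and angle between lid's own z axis and vertical below 0.03 rad and linear speed of each of lid, collet below 0.01 m/s and horizontal distance between collet and mouth below 0.045 m and z of collet in the frame of mouth below -0.068 m and angle between collet's own z axis and vertical below 0.1 rad); the robot touches nothing.
It fails at once if the collet is rammed into the canister or its packing (over 80 N) (contact force between collet and canister above 80 N).
It fails at once if the collet is tipped over (angle between collet's own z axis and vertical above 0.6 rad).
It fails at once if the dial indicator is moved by more than 20 mm (distance of dial_indicator from where it was at the start of the episode above 0.02 m).
It fails at once if the micrometer is moved by more than 20 mm (distance of micrometer from where it was at the start of the episode above 0.02 m).
It also fails if it takes over 67 s, if anything falls off the work surface, if the arm or the gripper's body presses on something with over 40 N, if the wrist force passes 120 N, or if a joint passes its speed limit or range.

## Working session

There is one attempt and no reset: what is moved stays moved. The work goes in short steps, Python scripts to look and compute and a tool call to move; the robot and the scene stay as the last step left them, time stands still between calls to the robot, and variables do not carry over. Pictures are saved under pics/ and viewed, at most 10 in all, crops included, and the job is handed in when it is done.

Besides the shell and the picture viewer there is one more tool, called after "Call:" by a JSON object that holds its "api" and its "payload". carry_out: Moves the arm, as the interface text tells. Its arguments: {"type":"object","properties":{"moves":{"type":"array","items":{"type":"array"}},"gripper":{"type":"number"},"force":{"type":"number"}},"required":["moves"]}

```bash
mkdir -p pics
cat > h.py <<'E'
import numpy as np, cv2
from cell import *
from scipy.spatial.transform import Rotation as Ro
def cloud(n):
    c=calibration(n); p,d=read_camera(n)
    K=np.array(c["K"]);R=np.array(c["R"]);t=np.array(c["t"])
    v,u=np.mgrid[:400,:640]
    X=np.stack([(u-K[0,2])/K[0,0]*d,(v-K[1,2])/K[1,1]*d,d],-1)
    W=(X-t)@R
    W[d==0]=np.nan
    return p,W
E
python3 - <<'E'
from h import *
s=get_state();print(s,nose_length if not callable(nose_length) else nose_length())
ims=[]
for n in("scene","side"):
    p,W=cloud(n);np.savez(n,p=p,W=W);cv2.imwrite(f"pics/{n}.png",p[:,:,::-1])
    c=calibration(n);print(n,-np.array(c["R"]).T@np.array(c["t"]),np.array(c["R"])[2])
E
```

```text
{'t': 0.0, 'joint_positions': array([ 1.15983627,  0.33389871,  0.0398451 ,  1.46631412, -0.0133813 ,
        1.34330348, -0.05852309]), 'qd': array([ 0.00085156,  0.00085399, -0.00083459, -0.00153898,  0.00067715,
        0.0006027 , -0.00029768]), 'joint_torque': array([ 9.54006282e-04, -6.58565927e+01,  1.36583358e+00, -4.05552649e+01,
        1.67639006e-02,  1.28364630e-02, -4.01575494e-05]), 'tcp_pos': array([ 0.19925758, -0.6183293 ,  0.30300769]), 'ee_rot': array([-3.10190862e+00, -4.87465251e-01,  5.90364829e-04]), 'force': array([0.03902009, 0.35682665, 0.34528146]), 'torque': array([-0.00156015,  0.03870892, -0.00238621]), 'grasp_force': 0.0, 'gripper_width': 1.002046075204109} 0.0726
scene [0.16708754 0.86597484 0.54948124] [ 0.37273025 -0.82499352 -0.4248033 ]
side [ 0.46088025 -0.6251417   0.69417945] [ 0.13782241  0.72181989 -0.67821901]
```

View pics/scene.png

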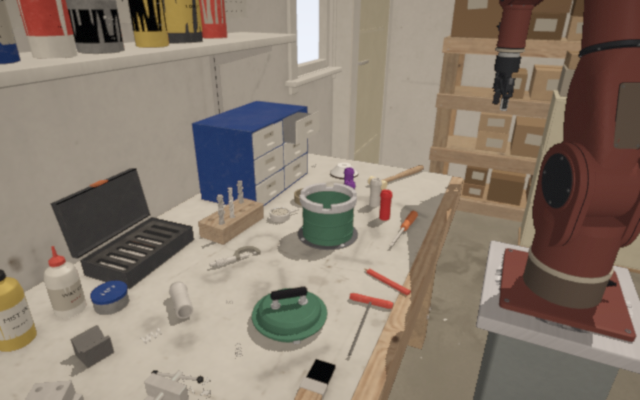

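View pics/side.png

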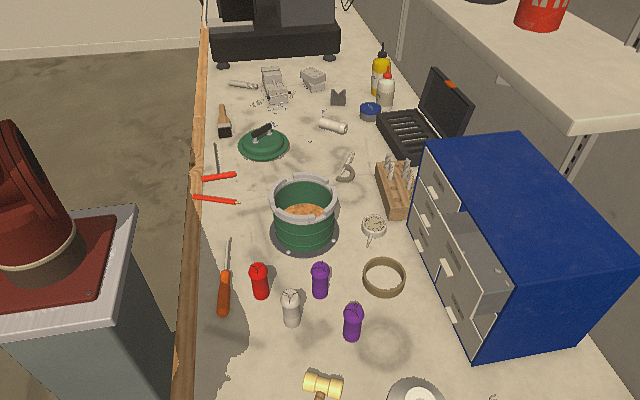

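The side view shows the grey collet at (291,305), with red at (259,280) and purple at (320,280) and (353,320). The canister rim is at (304,200) and the lid at (263,143) with its bar at (262,130).

Run:
```python
from h import *
z=np.load("side.npz");p=z["p"];W=z["W"]
hsv=cv2.cvtColor(p,cv2.COLOR_RGB2HSV)
def box(a,b,c,d):
    m=np.zeros((400,640),bool);m[b:d,a:c]=1;return m
def rep(n,m,zlo,zhi):
    q=W[m&(W[...,2]>zlo)&(W[...,2]<zhi)]
    (c,r)=cv2.minEnclosingCircle(q[:,:2].astype(np.float32))
    print(n,len(q),q.mean(0).round(4),np.percentile(q,[2,98],0).round(3).tolist(),"circ",np.round(c,4),round(r,4))
    return q
for n,b in dict(grey=(276,285,305,330),red=(246,258,272,303),pur1=(309,258,332,302),pur2=(340,298,368,345)).items():
    m=box(*b); zz=W[m][:,2]; print(n,np.nanmax(zz)); rep(n,m,.074,.095); rep(n+" body",m,.03,.08)
q=rep("rim",box(262,165,345,230),.112,.121)
# circle fit
A=np.c_[2*q[:,:2],np.ones(len(q))];s=np.linalg.lstsq(A,(q[:,:2]**2).sum(1),rcond=None)[0];print("lsq",s[:2],np.sqrt(s[2]+s[0]**2+s[1]**2))
rep("packing",box(285,200,325,220),.005,.06)
lb=box(230,115,295,165)
rep("lidflange",lb&(hsv[...,0]>60)&(hsv[...,0]<95)&(hsv[...,1]>90),.012,.024)
q=rep("bar",lb,.066,.080)
w,v=np.linalg.eigh(np.cov(q[:,:2].T));print("bar dir",v[:,1],np.degrees(np.arctan2(v[1,1],v[0,1])))
rep("dial",box(360,210,390,248),.006,.03);rep("mic",box(333,150,357,184),.005,.03)
crop=cv2.resize(p[155:235,255:350],(760,600)[:2],interpolation=cv2.INTER_CUBIC);cv2.imwrite("pics/rim.png",crop[:,:,::-1])
```

```text
grey 0.08637925723689242
grey 277 [ 0.4839 -0.2284  0.0816] [[0.469, -0.241, 0.075], [0.499, -0.213, 0.085]] circ [ 0.484  -0.2264] 0.017
grey body 300 [ 0.4837 -0.2363  0.058 ] [[0.468, -0.242, 0.031], [0.5, -0.221, 0.08]] circ [ 0.4841 -0.2253] 0.0182
red 0.08658050935742125
red 244 [ 0.4324 -0.1594  0.0816] [[0.417, -0.172, 0.075], [0.448, -0.143, 0.086]] circ [ 0.4327 -0.1574] 0.0169
red body 279 [ 0.4328 -0.1668  0.0583] [[0.417, -0.173, 0.032], [0.448, -0.152, 0.08]] circ [ 0.4322 -0.1564] 0.018
pur1 0.08614151878153992
pur1 236 [ 0.5462 -0.1775  0.0815] [[0.531, -0.19, 0.075], [0.561, -0.162, 0.085]] circ [ 0.5468 -0.1751] 0.0171
pur1 body 270 [ 0.5444 -0.1854  0.0582] [[0.531, -0.191, 0.031], [0.561, -0.17, 0.08]] circ [ 0.5467 -0.177 ] 0.0178
pur2 0.08583491433017659
pur2 301 [ 0.5858 -0.2755  0.0815] [[0.571, -0.288, 0.074], [0.601, -0.26, 0.085]] circ [ 0.5862 -0.273 ] 0.0175
pur2 body 292 [ 0.583  -0.283   0.0591] [[0.57, -0.29, 0.032], [0.601, -0.268, 0.08]] circ [ 0.586  -0.2739] 0.0178
rim 679 [ 0.5402 -0.0117  0.1157] [[0.472, -0.077, 0.112], [0.61, 0.062, 0.118]] circ [ 0.5422 -0.006 ] 0.0741
lsq [ 0.54121295 -0.00702665] 0.06709114306384241
packing 558 [0.5502 0.0391 0.0321] [[0.507, 0.014, 0.027], [0.593, 0.058, 0.049]] circ [0.5497 0.0367] 0.0453
lidflange 59 [0.4605 0.2979 0.0202] [[0.406, 0.255, 0.017], [0.543, 0.349, 0.023]] circ [0.4744 0.3203] 0.0701
bar 89 [0.4744 0.3207 0.0704] [[0.449, 0.3, 0.066], [0.501, 0.343, 0.073]] circ [0.4763 0.3221] 0.0345
bar dir [-0.78254259 -0.62259705] -141.49396600173827
dial 522 [ 0.6983 -0.0345  0.0176] [[0.671, -0.073, 0.007], [0.741, 0.002, 0.023]] circ [ 0.7049 -0.032 ] 0.0633
mic 241 [0.6872 0.183  0.0109] [[0.653, 0.141, 0.005], [0.718, 0.247, 0.017]] circ [0.6895 0.1974] 0.0628
```

View pics/rim.png

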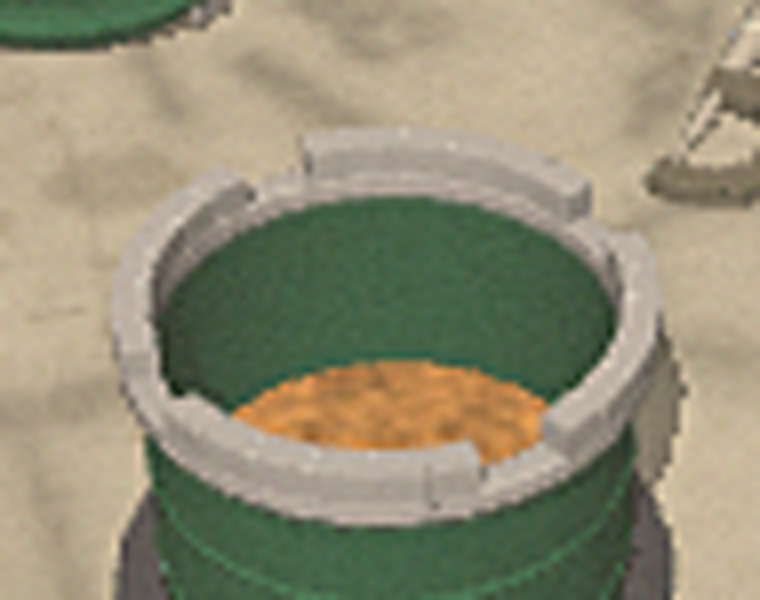

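Notches are at crop (275,185), (605,230), (515,460) and (160,370), and the packing shows at the bottom. I'll work out the notch angles and the first move.

```bash
cat >> h.py <<'E'
def ray(n,u,v,zp):
    c=calibration(n);K=np.array(c["K"]);R=np.array(c["R"]);t=np.array(c["t"])
    d=R.T@np.linalg.inv(K)@[u,v,1];o=-R.T@t
    return o+d*(zp-o[2])/d[2]
def go(x,y,z,ydeg=None):
    s=get_state();R=Ro.from_rotvec(s["ee_rot"]).as_matrix()
    print("tool shift mm",(1e3*R.T@(np.array([x,y,z])-s["tcp_pos"])).round(1),"tcp",s["tcp_pos"].round(4),"tilt",np.degrees(np.arccos(-R[2,2])).round(2))
    a=np.degrees(np.arctan2(R[1,1],R[0,1]));print("y dir now",a.round(2),"F",s["force"].round(2),"t",s["t"],"j7",s["joint_positions"][6].round(2))
    if ydeg is not None: print("turn about tool z",((a-ydeg+90)%180-90).round(2))
E
python3 - <<'E'
from h import *
c=np.array([.5415,-.0065])
for u,v in[(275,185),(605,230),(515,460),(160,370)]:
    w=ray("side",255+u/8-.5,155+v*80/600-.5,.113)[:2]-c
    a=np.degrees(np.arctan2(w[1],w[0]));print(w,a,a%90)
go(.484,-.2258,.20,83)
E
```

```text
[-0.02280665  0.05497123] 112.53274632622592 22.53274632622592
[0.06224234 0.01965639] 17.526330589834636 17.526330589834636
[ 0.02186872 -0.06640716] -71.7726269500797 18.227373049920303
[-0.0615521  -0.01669042] -164.82853321244525 15.171466787554749
tool shift mm [ 391.4 -286.1  103.5] tcp [ 0.1993 -0.6184  0.3031] tilt 0.09
y dir now -72.14 F [ 0.02  0.19 -0.03] t 0.1 j7 -0.06
turn about tool z 24.86
```

Call:
{"api": "carry_out", "payload": {"moves": [[[0.03,-0.022,0],[0,0,0]],[[0.03,-0.022,0],[0,0,0]],[[0.03,-0.022,0],[0,0,0]],[[0.03,-0.022,0],[0,0,0]],[[0.03,-0.022,0],[0,0,0]],[[0.03,-0.022,0],[0,0,0]],[[0.03,-0.022,0],[0,0,0]],[[0.03,-0.022,0],[0,0,0]],[[0.03,-0.022,0],[0,0,0]],[[0.03,-0.022,0],[0,0,0]]], "gripper": -1}}

```text
t: 0.93
tcp_pos: [0.418, -0.3155, 0.3038]
ee_rot: [-3.103, -0.488, 0.0]
force: [1.0, -0.1, 0.8]
gripper_width: 0.997
grasp_force: 0.0
```

Call:
{"api": "carry_out", "payload": {"moves": [[[0.03,-0.022,0],[0,0,0]],[[0.03,-0.022,0],[0,0,0]],[[0.03,-0.022,0],[0,0,0]],[[0,0,0.02],[0,0,6.2]],[[0,0,0.02],[0,0,6.2]],[[0,0,0.02],[0,0,6.2]],[[0,0,0.02],[0,0,6.2]],[[0,0,0],[0,0,0]],[[0,0,0],[0,0,0]]]}}

```text
t: 1.68
tcp_pos: [0.4823, -0.2265, 0.2232]
ee_rot: [-3.135, 0.184, 0.004]
force: [0.8, -0.4, 1.0]
gripper_width: 1.0
grasp_force: 0.0
```

Run:
```python
from h import *
go(.484,-.2258,.12,83)
p,W=cloud("wrist");cv2.imwrite("pics/w1.png",p[:,:,::-1])
```

```text
tool shift mm [  1.9  -0.8 103.2] tcp [ 0.4823 -0.2265  0.2232] tilt 0.15
y dir now -96.73 F [ 0.77 -0.43  0.97] t 1.6833 j7 -1.38
turn about tool z 0.27
```

View pics/w1.png

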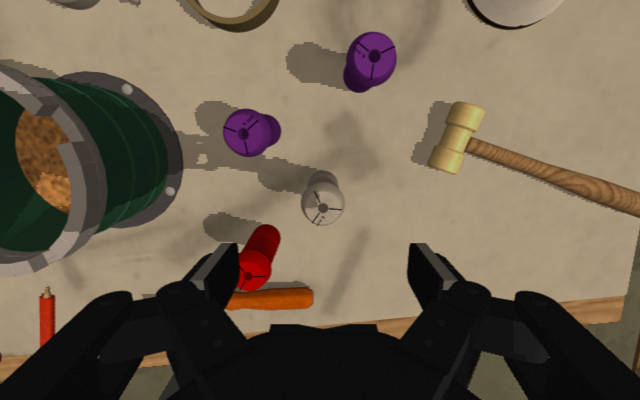

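The wrist view shows the collet head centred at (323,205) between the two fingers. I'll cast it onto z=0.084 to check, then descend.

Run:
```python
from h import *
print(ray("wrist",323,205,.084))
p,W=cloud("wrist")
m=np.zeros((400,640),bool);m[180:230,298:348]=1
q=W[m&(W[...,2]>.078)&(W[...,2]<.09)];print(len(q),q.mean(0),cv2.minEnclosingCircle(q[:,:2].astype(np.float32)))
```

```text
[ 0.48622155 -0.2271573   0.084     ]
1149 [ 0.48463774 -0.22641381  0.08257639] ((0.48344147205352783, -0.2262192815542221), 0.016276707872748375)
```

Call:
{"api": "carry_out", "payload": {"moves": [[[0.002,0,0.013],[0,0,0]],[[0,0,0.015],[0,0,0]],[[0,0,0.015],[0,0,0]],[[0,0,0.015],[0,0,0]],[[0,0,0.015],[0,0,0]],[[0,0,0.015],[0,0,0]],[[0,0,0.015],[0,0,0]],[[0,0,0],[0,0,0]],[[0,0,0],[0,0,0]]]}}

```text
t: 2.53
tcp_pos: [0.4852, -0.2272, 0.1217]
ee_rot: [-3.136, 0.188, -0.0]
force: [-0.3, -0.1, 0.4]
gripper_width: 1.001
grasp_force: 0.0
```

Call:
{"api": "carry_out", "payload": {"moves": [[[0,0,0],[0,0,0]],[[0,0,0],[0,0,0]],[[0,0,0],[0,0,0]],[[0,0,0],[0,0,0]],[[0,0,0],[0,0,0]],[[0,0,0],[0,0,0]],[[0,0,0],[0,0,0]],[[0,0,0],[0,0,0]]], "gripper": 1, "force": 30}}

```text
t: 3.2
tcp_pos: [0.4854, -0.2271, 0.1218]
ee_rot: [3.135, -0.19, 0.002]
force: [0.3, 1.9, 6.2]
gripper_width: 0.405
grasp_force: 29.8
```

Call:
{"api": "carry_out", "payload": {"moves": [[[0,0,-0.005],[0,0,0]],[[0,0,-0.01],[0,0,0]],[[0,0,-0.02],[0,0,0]],[[0,0,-0.02],[0,0,0]],[[0,0,-0.02],[0,0,0]],[[0,0,-0.02],[0,0,0]],[[0,0,-0.02],[0,0,0]],[[0,0,-0.02],[0,0,0]],[[0,0,-0.02],[0,0,0]],[[0,0,-0.01],[0,0,0]]]}}

```text
t: 4.03
tcp_pos: [0.4852, -0.2272, 0.289]
ee_rot: [3.135, -0.19, 0.004]
force: [0.5, 0.2, -1.2]
gripper_width: 0.406
grasp_force: 30.4
```

Run:
```python
from h import *
p,W=cloud("wrist");cv2.imwrite("pics/w2.png",p[:,:,::-1])
go(.5415,-.0065,.29)
z=.116
m=(abs(W[...,2]-.116)<.004)&(np.hypot(W[...,0]-.5415,W[...,1]+.0065)<.09)
q=W[m][:,:2];print(len(q))
A=np.c_[2*q,np.ones(len(q))];s=np.linalg.lstsq(A,(q**2).sum(1),rcond=None)[0];print(s[:2],np.sqrt(s[2]+s[0]**2+s[1]**2),get_state()["gripper_width"],get_state()["grasp_force"])
```

```text
tool shift mm [  28.7 -226.    -0.3] tcp [ 0.4857 -0.2273  0.2899] tilt 0.26
y dir now -96.94 F [ 1.37 -0.76 -0.62] t 4.0833 j7 -1.37
4047
[ 0.54053169 -0.00872201] 0.06671758212803437 0.4055087561865266 30.446757541503757
```

View pics/w2.png

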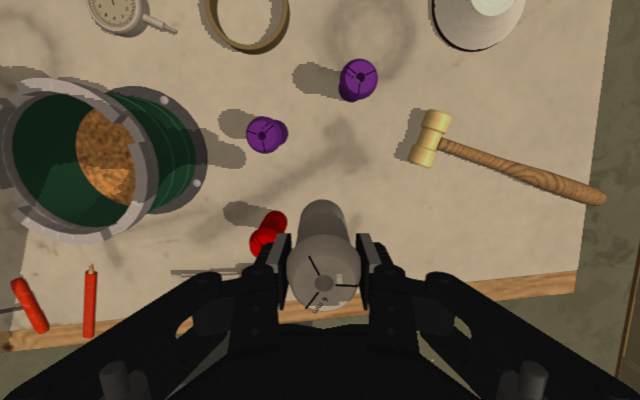

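The wrist view shows the collet held upright at (323,270) and the open canister at left, centred around (80,155). Next I move over the mouth.

Call:
{"api": "carry_out", "payload": {"moves": [[[0.0035,-0.028,0],[0,0,0]],[[0.0035,-0.028,0],[0,0,0]],[[0.0035,-0.028,0],[0,0,0]],[[0.0035,-0.028,0],[0,0,0]],[[0.0035,-0.028,0],[0,0,0]],[[0.0035,-0.028,0],[0,0,0]],[[0.0035,-0.028,0],[0,0,0]],[[0.0035,-0.028,0],[0,0,0]],[[0,0,0],[0,0,0]],[[0,0,0],[0,0,0]]]}}

```text
t: 4.92
tcp_pos: [0.5394, -0.0061, 0.285]
ee_rot: [-3.136, 0.184, 0.002]
force: [-1.0, -0.6, -1.9]
gripper_width: 0.406
grasp_force: 30.7
```

Run:
```python
from h import *
p,W=cloud("side");cv2.imwrite("pics/s2.png",p[60:260,180:480,::-1])
go(.541,-.0075,.2)
p,W=cloud("wrist")
m=(abs(W[...,2]-.116)<.004)&(np.hypot(W[...,0]-.541,W[...,1]+.0075)<.09)
q=W[m][:,:2];a=np.degrees(np.arctan2(q[:,1]+.0075,q[:,0]-.541))
A=np.c_[2*q,np.ones(len(q))];s=np.linalg.lstsq(A,(q**2).sum(1),rcond=None)[0];print(s[:2])
h,_=np.histogram(a,72,(-180,180));print([(int(-177.5+5*i),int(v)) for i,v in enumerate(h)])
```

```text
tool shift mm [ 1.8 -0.5 85. ] tcp [ 0.5393 -0.0078  0.285 ] tilt 0.09
y dir now -96.86 F [-0.67 -0.52 -2.  ] t 4.9667 j7 -1.82
[ 0.54125523 -0.00704596]
[(-177, 0), (-172, 0), (-167, 0), (-162, 0), (-157, 0), (-152, 0), (-147, 0), (-142, 0), (-137, 29), (-132, 72), (-127, 77), (-122, 75), (-117, 74), (-112, 77), (-107, 76), (-102, 78), (-97, 81), (-92, 78), (-87, 78), (-82, 83), (-77, 21), (-72, 0), (-67, 0), (-62, 5), (-57, 86), (-52, 90), (-47, 81), (-42, 87), (-37, 90), (-32, 87), (-27, 91), (-22, 91), (-17, 89), (-12, 90), (-7, 85), (-2, 84), (2, 90), (7, 89), (12, 28), (17, 0), (22, 0), (27, 1), (32, 88), (37, 91), (42, 88), (47, 85), (52, 86), (57, 85), (62, 83), (67, 80), (72, 83), (77, 79), (82, 80), (87, 79), (92, 75), (97, 77), (102, 20), (107, 0), (112, 0), (117, 7), (122, 56), (127, 2), (132, 0), (137, 0), (142, 0), (147, 0), (152, 0), (157, 0), (162, 0), (167, 0), (172, 0), (177, 0)]
```

View pics/s2.png

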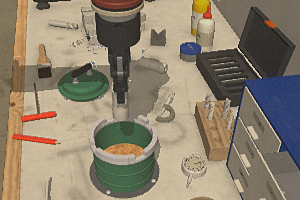

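The side view shows the collet upright above the mouth. Wrist depth puts the rim centre at (0.541,-0.007) and the notches at 20.6° mod 90. Lowering now.

Call:
{"api": "carry_out", "payload": {"moves": [[[0.002,0,0.01],[0,0,0]],[[0,0,0.015],[0,0,0]],[[0,0,0.015],[0,0,0]],[[0,0,0.015],[0,0,0]],[[0,0,0.015],[0,0,0]],[[0,0,0.015],[0,0,0]],[[0,0,0.015],[0,0,0]],[[0,0,0.008],[0,0,0]],[[0,0,0],[0,0,0]],[[0,0,0],[0,0,0]]]}}

```text
t: 5.85
tcp_pos: [0.5415, -0.0089, 0.1776]
ee_rot: [-3.136, 0.191, 0.001]
force: [1.2, 0.7, -2.3]
gripper_width: 0.404
grasp_force: 30.7
```

Call:
{"api": "carry_out", "payload": {"moves": [[[0,0,0.002],[0,0,0]],[[0,0,0.002],[0,0,0]],[[0,0,0.002],[0,0,0]],[[0,0,0.002],[0,0,0]],[[0,0,0.002],[0,0,0]],[[0,0,0.002],[0,0,0]],[[0,0,0],[0,0,0]]]}}

```text
t: 6.43
tcp_pos: [0.5414, -0.0083, 0.1655]
ee_rot: [3.136, -0.19, -0.001]
force: [0.3, -0.2, -2.5]
gripper_width: 0.404
grasp_force: 30.7
```

Call:
{"api": "carry_out", "payload": {"moves": [[[0,0,0.001],[0,0,0]],[[0,0,0.001],[0,0,0]],[[0,0,0.001],[0,0,0]],[[0,0,0.001],[0,0,0]],[[0,0,0.001],[0,0,0]],[[0,0,0.001],[0,0,0]],[[0,0,0.001],[0,0,0]],[[0,0,0.001],[0,0,0]],[[0,0,0],[0,0,0]]]}}

```text
t: 7.18
tcp_pos: [0.5416, -0.0083, 0.1577]
ee_rot: [-3.136, 0.19, 0.0]
force: [0.9, -0.8, -2.8]
gripper_width: 0.408
grasp_force: 30.7
```

Call:
{"api": "carry_out", "payload": {"moves": [[[0,0,0.001],[0,0,0]],[[0,0,0.001],[0,0,0]],[[0,0,0.001],[0,0,0]],[[0,0,0],[0,0,0]]]}}

```text
t: 7.52
tcp_pos: [0.5415, -0.0083, 0.1547]
ee_rot: [-3.136, 0.19, 0.001]
force: [-0.3, 0.2, -1.9]
gripper_width: 0.406
grasp_force: 30.7
```

Call:
{"api": "carry_out", "payload": {"moves": [[[0,0,0.001],[0,0,0]],[[0,0,0.001],[0,0,0]],[[0,0,0],[0,0,0]]]}}

```text
t: 7.77
tcp_pos: [0.5416, -0.0083, 0.1527]
ee_rot: [-3.136, 0.19, 0.0]
force: [1.1, 0.7, -2.7]
gripper_width: 0.408
grasp_force: 30.7
```

Call:
{"api": "carry_out", "payload": {"moves": [[[0,0,0.001],[0,0,0]],[[0,0,0.001],[0,0,0]],[[0,0,0],[0,0,0]]]}}

```text
t: 8.02
tcp_pos: [0.5419, -0.0083, 0.1511]
ee_rot: [-3.136, 0.19, -0.001]
force: [-0.2, 0.0, -0.3]
gripper_width: 0.404
grasp_force: 30.8
```

Call:
{"api": "carry_out", "payload": {"moves": [[[0,0,0.001],[0,0,0]],[[0,0,0.001],[0,0,0]],[[0,0,0],[0,0,0]]]}}

```text
t: 8.27
tcp_pos: [0.5429, -0.0081, 0.1509]
ee_rot: [3.136, -0.19, 0.005]
force: [-3.0, 0.4, 14.6]
gripper_width: 0.408
grasp_force: 31.8
```

Contact felt, about 17 N at TCP z 0.151. I'll ease off slightly, hold, then release.

Call:
{"api": "carry_out", "payload": {"moves": [[[0,0,-0.001],[0,0,0]],[[0,0,0],[0,0,0]],[[0,0,0],[0,0,0]]]}}

```text
t: 8.52
tcp_pos: [0.5423, -0.0082, 0.1509]
ee_rot: [-3.136, 0.19, -0.003]
force: [-1.3, -0.0, 8.2]
gripper_width: 0.408
grasp_force: 31.3
```

Call:
{"api": "carry_out", "payload": {"moves": [[[0,0,0],[0,0,0]],[[0,0,0],[0,0,0]],[[0,0,0],[0,0,0]],[[0,0,0],[0,0,0]],[[0,0,0],[0,0,0]],[[0,0,0],[0,0,0]]], "gripper": -0.5}}

```text
t: 9.02
tcp_pos: [0.5416, -0.0083, 0.1498]
ee_rot: [-3.136, 0.19, 0.0]
force: [-0.3, -0.4, -0.1]
gripper_width: 0.751
grasp_force: 0.0
```

Call:
{"api": "carry_out", "payload": {"moves": [[[0,0,-0.005],[0,0,0]],[[0,0,-0.01],[0,0,0]],[[0,0,-0.02],[0,0,0]],[[0,0,-0.02],[0,0,0]],[[0,0,-0.03],[0,0,0]],[[0,0,-0.03],[0,0,0]],[[0,0,-0.02],[0,0,0]],[[0,0,0],[0,0,0]],[[0,0,0],[0,0,0]]]}}

```text
t: 9.77
tcp_pos: [0.5422, -0.0081, 0.287]
ee_rot: [3.136, -0.19, 0.005]
force: [0.2, 0.2, -0.5]
gripper_width: 0.749
grasp_force: 0.0
```

Run:
```python
from h import *
p,W=cloud("side");cv2.imwrite("pics/s3.png",cv2.resize(p[100:260,200:400],None,fx=2.5,fy=2.5)[:,:,::-1])
go(.4763,.322,.285,128.5)
```

```text
tool shift mm [-104.8 -320.     0.4] tcp [ 0.5417 -0.0083  0.2855] tilt 0.06
y dir now -96.94 F [-0.35 -0.76 -0.36] t 9.8167 j7 -1.82
turn about tool z -45.44
```

View pics/s3.png

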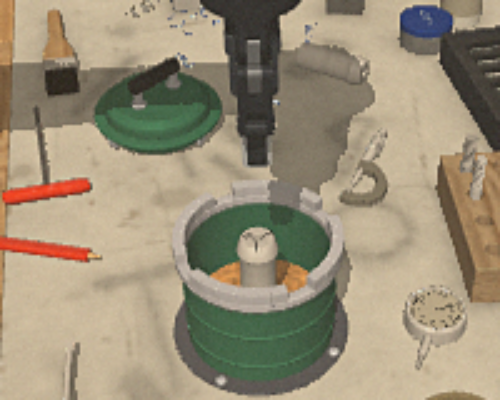

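The side view shows the collet standing upright in the canister at (258,255). Next is the lid.

Call:
{"api": "carry_out", "payload": {"moves": [[[-0.0105,-0.032,0],[0,0,0]],[[-0.0105,-0.032,0],[0,0,0]],[[-0.0105,-0.032,0],[0,0,0]],[[-0.0105,-0.032,0],[0,0,0]],[[-0.0105,-0.032,0],[0,0,0]],[[-0.0105,-0.032,0],[0,0,0]],[[-0.0105,-0.032,0],[0,0,0]],[[-0.0105,-0.032,0],[0,0,0]],[[-0.0105,-0.032,0],[0,0,0]],[[-0.0105,-0.032,0],[0,0,0]]]}}

```text
t: 10.65
tcp_pos: [0.4751, 0.3232, 0.2838]
ee_rot: [3.135, -0.19, -0.002]
force: [1.2, -0.6, -0.0]
gripper_width: 0.747
grasp_force: 0.0
```

Call:
{"api": "carry_out", "payload": {"moves": [[[0,0,0],[0,0,-6.5]],[[0,0,0],[0,0,-6.5]],[[0,0,0],[0,0,-6.5]],[[0,0,0],[0,0,-6.5]],[[0,0,0],[0,0,-6.5]],[[0,0,0],[0,0,-6.5]],[[0,0,0],[0,0,-6.5]],[[0,0,0],[0,0,0]],[[0,0,0],[0,0,0]]]}}

```text
t: 11.4
tcp_pos: [0.4758, 0.3217, 0.284]
ee_rot: [-2.967, -1.032, 0.003]
force: [0.3, -0.1, -0.4]
gripper_width: 0.752
grasp_force: 0.0
```

Run:
```python
from h import *
p,W=cloud("wrist");cv2.imwrite("pics/w3.png",p[:,:,::-1])
go(.4763,.322,.2,128.5)
m=(np.hypot(W[...,0]-.4763,W[...,1]-.322)<.055)
q=W[m&(abs(W[...,2]-.072)<.006)]
r=cv2.minAreaRect((q[:,:2]*1e3).astype(np.float32));print(len(q),q.mean(0),r,cv2.boxPoints(r).round(1).tolist())
m=(np.hypot(W[...,0]-.4763,W[...,1]-.322)<.085)
q=W[m&(abs(W[...,2]-.021)<.004)][:,:2];print("flange",len(q),cv2.minEnclosingCircle(q.astype(np.float32)))
```

```text
tool shift mm [ 0.6  0.1 84.2] tcp [0.4759 0.3218 0.2842] tilt 0.07
y dir now -51.67 F [-0.33 -0.54  0.37] t 11.45 j7 -1.74
turn about tool z -0.17
799 [0.47642924 0.32493906 0.07021804] ((474.99298095703125, 324.12957763671875), (69.41407775878906, 12.85137939453125), 38.603759765625) [[443.8999938964844, 307.5], [451.8999938964844, 297.5], [506.1000061035156, 340.79998779296875], [498.1000061035156, 350.79998779296875]]
flange 3105 ((0.47513440251350403, 0.3236437737941742), 0.07196146249771118)
```

View pics/w3.png

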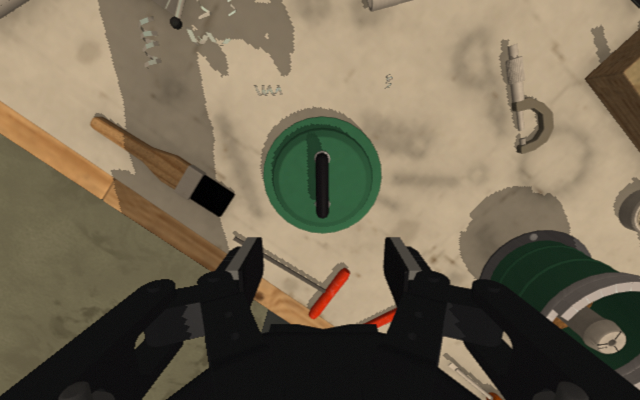

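The lid is at (322,175) with its bar along the tool's x. Its centre is (0.475, 0.3238), bar angle 38.6°. Descending.

Call:
{"api": "carry_out", "payload": {"moves": [[[0.0005,-0.002,0.017],[0,0,0]],[[0,0,0.025],[0,0,0]],[[0,0,0.025],[0,0,0]],[[0,0,0.025],[0,0,0]],[[0,0,0.025],[0,0,0]],[[0,0,0.02],[0,0,0]],[[0,0,0.015],[0,0,0]],[[0,0,0.015],[0,0,0]],[[0,0,0],[0,0,0]],[[0,0,0],[0,0,0]]]}}

```text
t: 12.28
tcp_pos: [0.4748, 0.3237, 0.1174]
ee_rot: [2.966, 1.035, -0.003]
force: [-0.3, -0.1, 0.4]
gripper_width: 0.749
grasp_force: 0.0
```

Call:
{"api": "carry_out", "payload": {"moves": [[[0,0,0],[0,0,0]],[[0,0,0],[0,0,0]],[[0,0,0],[0,0,0]],[[0,0,0],[0,0,0]],[[0,0,0],[0,0,0]],[[0,0,0],[0,0,0]],[[0,0,0],[0,0,0]],[[0,0,0],[0,0,0]],[[0,0,0],[0,0,0]],[[0,0,0],[0,0,0]]], "gripper": 1, "force": 50}}

```text
t: 13.12
tcp_pos: [0.4757, 0.3241, 0.1188]
ee_rot: [2.965, 1.037, 0.002]
force: [0.0, -1.4, 6.7]
gripper_width: 0.162
grasp_force: 49.9
```

Run:
```python
from h import *
go(.475,.3238,.117,128.6)
```

```text
tool shift mm [-0.7 -0.2  1.8] tcp [0.4757 0.3241 0.1188] tilt 0.07
y dir now -51.45 F [ 0.03 -1.43  6.74] t 13.1167 j7 -1.85
turn about tool z -0.05
```

Call:
{"api": "carry_out", "payload": {"moves": [[[0,0,-0.005],[0,0,0]],[[0,0,-0.01],[0,0,0]],[[0,0,-0.02],[0,0,0]],[[0,0,-0.02],[0,0,0]],[[0,0,-0.02],[0,0,0]],[[0,0,-0.02],[0,0,0]],[[0,0,-0.02],[0,0,0]],[[0,0,-0.02],[0,0,0]],[[0,0,-0.02],[0,0,0]],[[0,0,0],[0,0,0]]]}}

```text
t: 13.95
tcp_pos: [0.4759, 0.3251, 0.2773]
ee_rot: [-2.964, -1.038, -0.008]
force: [1.2, -0.3, -3.2]
gripper_width: 0.152
grasp_force: 49.2
```

Run:
```python
from h import *
go(.5413,-.0072,.274,110.6)
```

```text
tool shift mm [-156.1  300.6    2.6] tcp [0.4759 0.3251 0.2773] tilt 0.31
y dir now -51.42 F [ 1.22 -0.26 -3.16] t 13.95 j7 -1.74
turn about tool z 17.98
```

Call:
{"api": "carry_out", "payload": {"moves": [[[-0.0156,0.03,0],[0,0,0]],[[-0.0156,0.03,0],[0,0,0]],[[-0.0156,0.03,0],[0,0,0]],[[-0.0156,0.03,0],[0,0,0]],[[-0.0156,0.03,0],[0,0,0]],[[-0.0156,0.03,0],[0,0,0]],[[-0.0156,0.03,0],[0,0,0]],[[-0.0156,0.03,0],[0,0,0]],[[-0.0156,0.03,0],[0,0,0]],[[-0.0156,0.03,0],[0,0,0]]]}}

```text
t: 14.78
tcp_pos: [0.5397, -0.0096, 0.2721]
ee_rot: [-2.965, -1.037, 0.002]
force: [0.7, 0.0, -4.1]
gripper_width: 0.156
grasp_force: 49.4
```

Call:
{"api": "carry_out", "payload": {"moves": [[[0,0,0],[0,0,6]],[[0,0,0],[0,0,6]],[[0,0,0],[0,0,6]],[[0,0,0],[0,0,0]],[[0,0,0],[0,0,0]],[[0,0,0],[0,0,0]]]}}

```text
t: 15.28
tcp_pos: [0.54, -0.0077, 0.2725]
ee_rot: [-3.09, -0.567, 0.001]
force: [-0.5, -0.4, -4.3]
gripper_width: 0.152
grasp_force: 49.6
```

Run:
```python
from h import *
go(.5413,-.0072,.245,110.6)
p,W=cloud("side")
c=get_state()["tcp_pos"]
m=np.hypot(W[...,0]-c[0],W[...,1]-c[1])<.085
# lid flange top expected at tcp-.0988
q=W[m&(abs(W[...,2]-(c[2]-.0988))<.006)]
hsv=cv2.cvtColor(p,cv2.COLOR_RGB2HSV)
print(len(q),cv2.minEnclosingCircle(q[:,:2].astype(np.float32)))
A=np.c_[q[:,:2],np.ones(len(q))];print("plane",np.linalg.lstsq(A,q[:,2],rcond=None)[0],q.mean(0))
r=W[m&(abs(W[...,2]-.116)<.004)];print("rim",len(r),cv2.minEnclosingCircle(r[:,:2].astype(np.float32)))
cv2.imwrite("pics/s4.png",cv2.resize(p[90:260,220:400],None,fx=3,fy=3)[:,:,::-1])
```

```text
tool shift mm [ 1.4  0.  27.5] tcp [ 0.54   -0.0077  0.2725] tilt 0.04
y dir now -69.21 F [-0.51 -0.36 -4.31] t 15.2833 j7 -1.36
turn about tool z 0.19
843 ((0.5392589569091797, -0.007188542280346155), 0.07253465801477432)
plane [-0.00099717  0.00404351  0.17455649] [ 0.5349718  -0.04231943  0.17385191]
rim 420 ((0.5413420796394348, -0.006684128660708666), 0.07233700901269913)
```

View pics/s4.png

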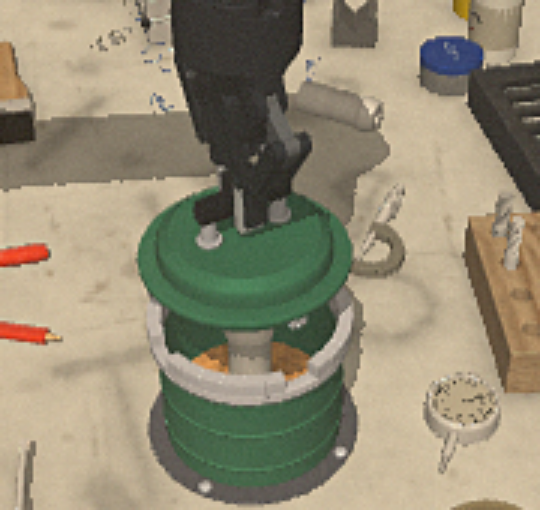

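The side view shows the lid held level over the canister, about 2 mm short in x. I correct that and lower gently.

Call:
{"api": "carry_out", "payload": {"moves": [[[0.002,0,0.005],[0,0,0]],[[0,0,0.01],[0,0,0]],[[0,0,0.01],[0,0,0]],[[0,0,0.01],[0,0,0]],[[0,0,0],[0,0,0]],[[0,0,0],[0,0,0]]]}}

```text
t: 15.83
tcp_pos: [0.5416, -0.0072, 0.2368]
ee_rot: [-3.09, -0.561, 0.003]
force: [0.2, 0.1, -5.3]
gripper_width: 0.157
grasp_force: 49.5
```

Call:
{"api": "carry_out", "payload": {"moves": [[[0,0,0.001],[0,0,0]],[[0,0,0.001],[0,0,0]],[[0,0,0.001],[0,0,0]],[[0,0,0.001],[0,0,0]],[[0,0,0.001],[0,0,0]],[[0,0,0],[0,0,0]]]}}

```text
t: 16.33
tcp_pos: [0.5421, -0.0072, 0.2328]
ee_rot: [3.091, 0.561, -0.0]
force: [0.5, -0.5, -3.7]
gripper_width: 0.152
grasp_force: 49.6
```

Call:
{"api": "carry_out", "payload": {"moves": [[[0,0,0.001],[0,0,0]],[[0,0,0.001],[0,0,0]],[[0,0,0.001],[0,0,0]],[[0,0,0],[0,0,0]]]}}

```text
t: 16.67
tcp_pos: [0.542, -0.0072, 0.2297]
ee_rot: [-3.091, -0.561, 0.0]
force: [-0.1, 0.5, -3.7]
gripper_width: 0.155
grasp_force: 49.6
```

Call:
{"api": "carry_out", "payload": {"moves": [[[0,0,0.001],[0,0,0]],[[0,0,0.001],[0,0,0]],[[0,0,0.001],[0,0,0]],[[0,0,0],[0,0,0]]]}}

```text
t: 17.0
tcp_pos: [0.542, -0.0072, 0.2267]
ee_rot: [-3.091, -0.561, 0.001]
force: [-0.2, -0.2, -5.1]
gripper_width: 0.154
grasp_force: 49.6
```

Call:
{"api": "carry_out", "payload": {"moves": [[[0,0,0.001],[0,0,0]],[[0,0,0.001],[0,0,0]],[[0,0,0],[0,0,0]]]}}

```text
t: 17.25
tcp_pos: [0.542, -0.0072, 0.2247]
ee_rot: [-3.091, -0.561, 0.0]
force: [-0.0, 0.1, -4.9]
gripper_width: 0.15
grasp_force: 49.6
```

Already past the height where the keys would stand on the rim, and still free. Continuing to seat.

Call:
{"api": "carry_out", "payload": {"moves": [[[0,0,0.001],[0,0,0]],[[0,0,0.001],[0,0,0]],[[0,0,0],[0,0,0]]]}}

```text
t: 17.5
tcp_pos: [0.542, -0.0072, 0.2227]
ee_rot: [-3.091, -0.561, 0.001]
force: [-0.1, 0.0, -4.2]
gripper_width: 0.157
grasp_force: 49.6
```

Call:
{"api": "carry_out", "payload": {"moves": [[[0,0,0.001],[0,0,0]],[[0,0,0.001],[0,0,0]],[[0,0,0],[0,0,0]]]}}

```text
t: 17.75
tcp_pos: [0.5422, -0.0072, 0.2209]
ee_rot: [-3.091, -0.561, -0.0]
force: [1.1, 0.1, -4.6]
gripper_width: 0.155
grasp_force: 49.7
```

Call:
{"api": "carry_out", "payload": {"moves": [[[0,0,0.001],[0,0,0]],[[0,0,0.0005],[0,0,0]],[[0,0,0],[0,0,0]]]}}

```text
t: 18.0
tcp_pos: [0.5422, -0.0072, 0.2208]
ee_rot: [3.09, 0.56, 0.001]
force: [-6.0, -1.2, 9.9]
gripper_width: 0.153
grasp_force: 51.6
```

Seated at 0.2208, the predicted home height. Release and check.

Call:
{"api": "carry_out", "payload": {"moves": [[[0,0,-0.001],[0,0,0]],[[0,0,0],[0,0,0]],[[0,0,0],[0,0,0]]]}}

```text
t: 18.25
tcp_pos: [0.5423, -0.0072, 0.2208]
ee_rot: [3.091, 0.561, 0.001]
force: [-1.6, -0.7, 3.2]
gripper_width: 0.152
grasp_force: 50.6
```

Call:
{"api": "carry_out", "payload": {"moves": [[[0,0,0],[0,0,0]],[[0,0,0],[0,0,0]],[[0,0,0],[0,0,0]],[[0,0,0],[0,0,0]],[[0,0,0],[0,0,0]],[[0,0,0],[0,0,0]]], "gripper": -0.4}}

```text
t: 18.75
tcp_pos: [0.5422, -0.0072, 0.2204]
ee_rot: [-3.091, -0.561, -0.0]
force: [-0.2, 0.9, 1.0]
gripper_width: 0.696
grasp_force: 0.0
```

Call:
{"api": "carry_out", "payload": {"moves": [[[0,0,-0.005],[0,0,0]],[[0,0,-0.01],[0,0,0]],[[0,0,-0.02],[0,0,0]],[[0,0,-0.03],[0,0,0]],[[0,0,-0.03],[0,0,0]],[[0,0,-0.03],[0,0,0]],[[0,0,0],[0,0,0]],[[0,0,0],[0,0,0]]]}}

```text
t: 19.42
tcp_pos: [0.5429, -0.0069, 0.3482]
ee_rot: [3.09, 0.561, 0.007]
force: [0.0, -0.2, -0.4]
gripper_width: 0.7
grasp_force: 0.0
```

Run:
```python
from h import *
p,W=cloud("side")
c=[.5413,-.007]
rr=np.hypot(W[...,0]-c[0],W[...,1]-c[1])
q=W[(rr<.08)&(W[...,2]>.128)&(W[...,2]<.142)]
q2=q[np.hypot(q[:,0]-c[0],q[:,1]-c[1])>.06]
print(len(q2),np.median(q2[:,2]),"expect .136",cv2.minEnclosingCircle(q2[:,:2].astype(np.float32)))
A=np.c_[q2[:,:2],np.ones(len(q2))];print(np.linalg.lstsq(A,q2[:,2],rcond=None)[0])
b=W[(rr<.04)&(W[...,2]>.18)&(W[...,2]<.196)];print("bar top",np.percentile(b[:,2],90) if len(b) else 0,"expect .174+")
b=W[(rr<.04)&(W[...,2]>.165)&(W[...,2]<.182)];print("bar top",np.percentile(b[:,2],90),b.mean(0))
cv2.imwrite("pics/s5.png",cv2.resize(p[90:260,220:400],None,fx=3,fy=3)[:,:,::-1])
```

```text
1 0.12941448193017877 expect .136 ((0.5485745072364807, -0.06739618629217148), 9.999999747378752e-05)
[ 0.05438129 -0.00668112  0.09913201]
bar top 0 expect .174+
bar top 0.1745471394963515 [ 0.54117515 -0.00994267  0.17114936]
```

View pics/s5.png

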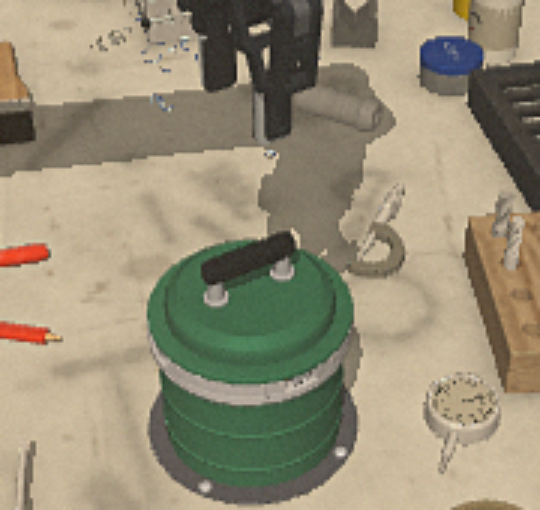

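The lid sits flush and level on the rim. The bar top is at 0.1745, against 0.174 expected when home, and the gripper is clear.

```bash
python3 -c "
from cell import *
print(job_done())"
```

```text
the job is handed in; nothing more can be done
None
```

The collet stands released and upright on the packing in the canister and the lid is fully home (bar top at 174.5 mm, 174 mm expected); I handed the job in at about 19.5 s, and no verdict came back.

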